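# Eject the patty mould's loose base and lay it on the comal

### The arm

A 6-joint arm with a two-finger parallel gripper is mounted at the origin on the work surface. World frame = base frame: x ahead of the robot, y to its left, z up, the work surface at z = 0. Lengths are in m, angles in rad, forces in N, time in s.
With the tool pointing down it reaches from about 0.35 to 0.775 m from the base axis. Payload 5.5 kg.
Tool frame: the origin (TCP) lies between the finger pads; the fingertips stand 11 mm ahead of it and the grasp point (between the pads) lies 8 mm behind it (tips_ahead is the distance from the TCP to the fingertips, in m); z points along the fingers, y is the line along which they close (so a half turn about z gives the same grasp; the last joint's range is limited). The gripper opens to 85 mm and grips with 20 to 120 N. Pads are 22 mm wide; open, the fingers measure 114 mm over their backs; the gripper's body (76 mm by 85 mm) begins 54 mm behind the grasp point. The pads swing forward as they close: fully open they stand 13 mm farther back than shut.
Start: joints at [-1.336, 0.313, 0.046, 1.304, 0, 1.431], TCP at [0.21, -0.535, 0.242] pointing down, gripper open.
Joint ranges: [-2.76, 2.76], [-0.86, 1.69], [-1.03, 1.26], [-2.2, 2.34], [-1.47, 1.5], [-3.14, 3.14]. Speed limits (rad/s): [2.57, 2.57, 3.14, 3.14, 3.14, 3.14].

### API

Orientations are given as a unit quaternion [w, x, y, z].
In Python, from workcell import * gives the robot as it stands. The module is installed in compiled form; this text tells all that it offers.
- The arm moves only by the tool jog_arm, never from a script. Its argument "moves" is a list of rows, each an object with "fingers": the closure, from 0 (fully open) to 1 (shut); "slide": the shift along the tool's x, y, z in mm, a list of three; "angular": the turn, a rotation vector about the tool's x, y, z in degrees, a list of three. A call has 1 to 10 rows; each row is the pose to reach, as a shift and turn from the pose commanded when the call began, along the tool's axes at that moment; what a row does not reach only later rows make up. A row lasts 1/12 s, in which the tool goes at most 41.7 mm and 7.16 degrees, less where a joint would pass 70% of its speed; a pose out of reach is approached as far as the arm can. A call with a gripper value outside its range is refused whole. The fingers move at their own pace and stop on an object; "squeeze" is the grip in N (left out, the last holds). Time passes only in rows, so rows that repeat a pose let the fingers close. It gives the time, the measured TCP pose, the force, the opening and the grip force at its end, in the units of the state.
- get_state(): the state, without advancing time (a new reading comes with each control period).
- read_camera(name): name is "scene" or "top" or "wrist"; returns a dict with "color" (480x640x3 uint8, red, green, blue), "fovy" (degrees; the focal length in pixels is half the picture's height over the tangent of half this angle, whatever the lens; pixels are square), "cx", "cy" (the principal point, pixels), "world_from_camera" (4x4, takes a point from camera to world coordinates); the wrist camera has in their place "tool_from_camera" (4x4, takes a point from camera to tool coordinates, whose origin is the TCP and whose axes are the flange's). Camera axes: x right, y down, z forward; pixel columns grow to the right and rows downward; lengths in m; the calibration is good to about 2 mm. A picture is of the moment at which its call begins: read the wrist's pose just before it. There is no depth.
- hand_in(): hands the job in; it is judged then, once.
Trained networks look in a picture, given as the dict that the camera call returned (one of the last four; its "shot" number tells which), for a name from the list of things; names that differ only in an ending like _2 or _b are one class to them, and where a whole thing is asked for, a point or a joint stands for the part that bears it (a point fixed in the world has none). Each returns a list of dicts, best first, with "p" (0 to 1); they miss things now and then, are a little off and sometimes report something else, mostly with a low value. They report only what shows in the picture. A call takes as long as a camera call. They do not tell look-alikes from the thing itself.
- look_for(target, picture): "point" ([column, row] in pixels, amid what is visible of it).
- tip_of(target, picture): "point" ([column, row] in pixels: a listed point, or the origin of a listed thing).
The state is a dict: "clock": time; "joint_pos": joint angles; "qvel": joint speeds; "tau": joint torques, N m; "tcp_pos": TCP position; "orientation": TCP orientation; "wrist_force": force on the tool from outside, world axes, zero at the start; "ft_torque": the same for the moment, N m; "finger_gap": finger opening in m; "grip_force": force on a finger pad.
Only numpy, scipy, OpenCV 4.12 (cv2) and the standard library are available. Lean on these libraries where they do the work, as an engineer would, in place of code of your own. Each camera call takes 0.05 s, during which the arm holds its last target. There are 200 camera calls.

### The job

The loose base of the patty mould has to go onto the comal to dry. Press the mould's lever all the way down so that the base is pushed up through the ring, then take the base by its sides, draw it out along the leaning axis of the mould, and set it down gently (do not drop it), flat and the same face up, in the middle of the comal. Leave the saucepan, colander and rolling pin where they are.

Things in the scene. Friction and masses are not known exactly. Their poses are not given: they have to be found in the camera images.
- mould: Fixed aluminium ring, inner diameter 62, outer 72, 40 deep. Origin: centre of the mouth (rim plane), 135 mm above the work surface. z axis: the ring's axis, out of the mouth, leaning 30 degrees from vertical to the stand's front (roughly to the robot). x axis: in the rim plane, up the slope to the back. y axis: level, to the lever's side. A ledge 34 mm below the mouth carries the loose base.
- stand: Steel stand of the mould, fixed to the work surface; origin on the work surface, front towards its -x. Its two cheek plates flank the ring at y = +-(37 to 43) mm of the mould's frame, 44 mm wide along that x, rising 18 mm above the rim plane: fingers fit only at the ring's high (+x) and low (-x) sides, closing along the mould's x axis with the tool along its z axis.
- base_c (a point): Centre (half-way up) of the loose base; z out of its upper face. Aluminium plug 22 high, 0.1 to 0.2 kg: below a flange of diameter 59, 6 high; above it a block of diameter 52, 16 high, the part to grip. At first its top is 12 mm below the rim, out of reach; with the lever fully down its centre is 7 mm above the rim plane, the block clear above the rim, the lowest 4 mm still in the ring.
- lever (a joint): Lever angle in rad: 0 up (start), 0.7 fully down (end stop). Pressing the lever's handle down lifts the ejector under the base by 46 mm per rad (32 mm in all). Takes about 4 N at the handle; it stays where it is left by friction.
- lever_tip (a point): Centre of the lever's black handle: level cylinder, diameter 18, length 44, parallel to the mould's y axis, at the front end of a 140 mm arm beside the mould (+y side). About 123 mm above the work surface when up, 27 mm when fully down; it moves on an arc about a pivot 75 mm high, up to 8.5 mm to the front and back again.
- comal_top (a point): Centre of the flat upper face of the comal, a round dark steel griddle lying on the work surface: flat diameter about 180 mm, upper face 6 mm above the work surface, low rim 10 mm high, two ear handles. Loose, 1.5 kg.
- saucepan: Bystander: lidded aluminium saucepan, 168 mm diameter, 126 mm high with its knob, its handle reaching 228 mm from the centre along its x axis. Origin under its centre.
- colander: Bystander: yellow plastic colander, 210 mm diameter, 96 mm high. Origin under its centre.
- rolling_pin: Bystander: wooden rolling pin, 48 mm diameter, 434 mm long, lying along its y axis. Origin on the work surface under its middle.
- base: The same loose base; origin at the centre of its underside, 11 mm below base_c.
- comal: The same comal; origin at the centre of its underside.
There are look-alikes about, which are no part of the job. Of the things like the base, leave any that is black or pink; of the rest the smaller one is meant.

How it is judged:
On the way, in this order (a step that is already met when the one before it is completed fails the run):
1. the lever is down and the base has been pushed up, still standing in the ring (value of joint lever above 0.62 rad and z of base_c in the frame of mould between 0.002 and 0.012 m), for 0.2 s.
2. the base is held by the fingers, clear of the ring (contact force between base and the fingers above 0.5 N and z of base_c in the frame of mould above 0.03 m), for 0.2 s.
At the end, for the whole second after the job is handed in: The base lies flat (within 0.1 rad) and face up on the comal's flat face, its centre within 35 mm of the comal's centre, the comal lying flat on the work surface, the base released and at rest (horizontal distance between base_c and comal_top below 0.035 m and z of base_c in the frame of comal_top between 0.008 and 0.014 m and angle between base_c's own z axis and vertical below 0.1 rad and angle between comal_top's own z axis and vertical below 0.05 rad and contact force between base and comal above 0.2 N and linear speed of base below 0.02 m/s and contact force between base and the fingers below 0.05 N); the robot touches nothing.
It fails at once if the base is dropped (falls free faster than 0.5 m/s) (contact force between base and the fingers below 0.02 N and linear speed of base above 0.5 m/s).
It fails at once if a bystander (saucepan, colander, rolling pin) is moved more than 30 mm (distance of any of saucepan, colander, rolling_pin from where it was at the start of the episode above 0.03 m).
It also fails if it takes over 53 s, if anything falls off the work surface, if the arm or the gripper's body presses on something with over 40 N, if the wrist force passes 120 N, or if a joint passes its speed limit or range.

## Working session

There is one attempt and no reset: what is moved stays moved. The work goes in short steps, Python scripts to look and compute and a tool call to move; the robot and the scene stay as the last step left them, time stands still between calls to the robot, and variables do not carry over. Pictures are saved under pics/ and viewed, at most 10 in all, crops included, and the job is handed in when it is done.

Besides the shell and the picture viewer there is one more tool, called after "Request:" by a JSON object that holds its "fn" and its "kwargs", one argument or row to a line. jog_arm: Moves the arm, as the interface text tells. Its arguments: {"type":"object","properties":{"moves":{"type":"array","items":{"type":"object","properties":{"fingers":{"type":"number"},"slide":{"type":"array","items":{"type":"number"}},"angular":{"type":"array","items":{"type":"number"}}}}},"squeeze":{"type":"number"}},"required":["moves"]}

```bash
mkdir -p pics; cat > h.py <<'E'
from workcell import *
import numpy as np, cv2
from scipy.spatial.transform import Rotation as R
def rot(q): return R.from_quat([q[1],q[2],q[3],q[0]])
def T(pic,st=None):
    if 'world_from_camera' in pic: return np.array(pic['world_from_camera'])
    M=np.eye(4);M[:3,:3]=rot(st['orientation']).as_matrix();M[:3,3]=st['tcp_pos']
    return M@np.array(pic['tool_from_camera'])
def f(pic): return 240/np.tan(np.radians(pic['fovy'])/2)
def ray(pic,px,st=None):
    M=T(pic,st);d=M[:3,:3]@np.array([(px[0]-pic['cx'])/f(pic),(px[1]-pic['cy'])/f(pic),1]);return M[:3,3],d/np.linalg.norm(d)
def atz(pic,px,z,st=None):
    o,d=ray(pic,px,st);return o+d*(z-o[2])/d[2]
def proj(pic,P,st=None):
    p=np.linalg.inv(T(pic,st))@np.append(P,1);return np.array([pic['cx'],pic['cy']])+f(pic)*p[:2]/p[2]
def tri(rays):
    A=sum(np.eye(3)-np.outer(d,d) for o,d in rays);b=sum((np.eye(3)-np.outer(d,d))@o for o,d in rays)
    return np.linalg.solve(A,b)
def rel(st,P,Rm=None):
    Rt=rot(st['orientation']);s=Rt.inv().apply(np.array(P)-st['tcp_pos'])*1000
    a=None if Rm is None else np.degrees((Rt.inv()*R.from_matrix(Rm)).as_rotvec())
    return s.round(1),None if a is None else a.round(1)
def save(pic,n): cv2.imwrite('pics/'+n,pic['color'][:,:,::-1])
E
python3 - <<'E'
from h import *
st=get_state();print(st)
for n in('scene','top'):
    p=read_camera(n);save(p,n+'0.png');print(n,p['fovy'],p['cx'],p['cy'],np.round(p['world_from_camera'],3).tolist())
    for t in('mould','stand','base_c','base','lever_tip','comal_top','saucepan','colander','rolling_pin'):
        r=tip_of(t,p)[:4]
        print(t,[(np.round(d['point'],1).tolist(),round(d['p'],2)) for d in r],end=' ')
        z={'mould':.135,'base_c':.116,'base':.11,'lever_tip':.123,'comal_top':.006}.get(t,0)
        print([atz(p,d['point'],z)[:2].round(3).tolist() for d in r])
E
```

```text
{'clock': 0.0, 'joint_pos': array([-1.33562076e+00,  3.13976333e-01,  4.49781041e-02,  1.30360128e+00,
       -5.42679237e-06,  1.43118702e+00]), 'qvel': array([-0.00070649, -0.00098644,  0.00057936, -0.00059968,  0.00087253,
        0.00081086]), 'tau': array([ 1.42510624e-03, -4.80627751e+01,  2.98532206e+01,  1.93015917e-02,
       -1.44095594e-05,  9.19605512e-07]), 'tcp_pos': array([ 0.21036029, -0.53460956,  0.24142219]), 'orientation': array([-9.00433737e-04,  9.82492957e-01,  1.86297548e-01, -4.57748143e-05]), 'wrist_force': array([ 0.22329458,  0.07548519, -0.20467704]), 'ft_torque': array([-0.00387652,  0.01645789, -0.0316373 ]), 'grip_force': 0.0, 'finger_gap': 0.08542875356778751}
scene 52.13587482258577 320.42056844383995 233.25622053762498 [[-0.652, 0.488, -0.581, 1.313], [0.758, 0.439, -0.482, 0.589], [0.02, -0.755, -0.656, 0.937], [0.0, 0.0, 0.0, 1.0]]
mould [([372.0, 260.9], 0.64), ([365.7, 301.6], 0.32)] [[0.597, 0.154], [0.708, 0.219]]
stand [([367.1, 304.6], 0.69)] [[0.611, 0.165]]
base_c [([357.9, 257.5], 0.92), ([401.9, 233.6], 0.89), ([428.1, 262.5], 0.69), ([4
[... 720 characters left out ...]
, 1.0]]
mould [([240.1, 237.6], 0.57)] [[0.593, 0.158]]
stand [([250.2, 241.2], 0.57)] [[0.607, 0.153]]
base_c [([267.8, 346.9], 0.89), ([294.6, 289.4], 0.87), ([242.2, 238.4], 0.83), ([266.3, 351.0], 0.82)] [[0.352, 0.087], [0.481, 0.032], [0.595, 0.156], [0.343, 0.09]]
base [([267.8, 346.9], 0.89), ([294.6, 289.4], 0.87), ([242.2, 238.4], 0.83), ([266.3, 351.0], 0.82)] [[0.352, 0.088], [0.482, 0.032], [0.596, 0.157], [0.343, 0.091]]
lever_tip [([203.9, 292.1], 0.83)] [[0.469, 0.234]]
comal_top [([376.3, 244.3], 0.93)] [[0.606, -0.166]]
saucepan [([146.4, 228.6], 0.88)] [[0.632, 0.419]]
colander [([489.9, 264.5], 0.92)] [[0.564, -0.455]]
rolling_pin [([282.6, 176.4], 0.92)] [[0.779, 0.078]]
```

View pics/scene0.png

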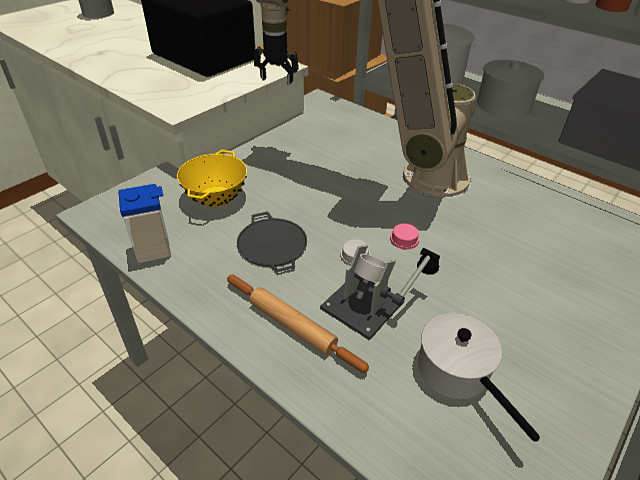

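View pics/top0.png

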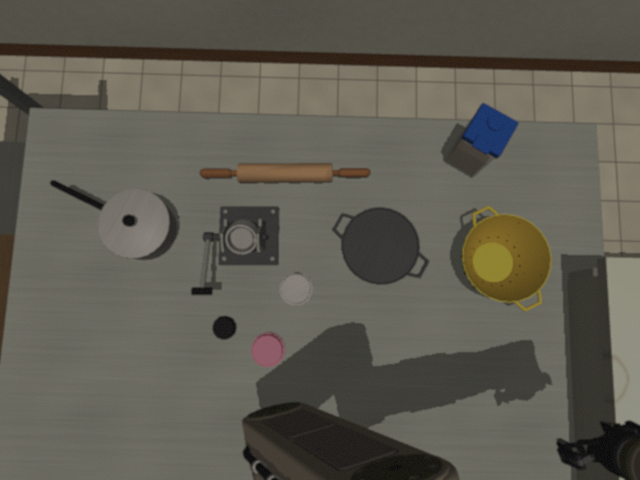

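The scene picture has the mould at (370,265), the lever handle at (429,261), a pale plug on the table at (354,250) and a pink one at (405,236). The top picture has the plug in the mould at (241,237), a pale one at (296,288), a black one at (224,327), a pink one at (267,350), and the comal at (381,245).

The candidates for the base are the plug in the ring and the pale one on the table. I'll check their sizes in one enlarged crop.

```bash
python3 - <<'E'
from h import *
s=read_camera('scene');t=read_camera('top')
c=lambda p,x,y,w,h:cv2.resize(p['color'][y:y+h,x:x+w,::-1],(400,400),interpolation=cv2.INTER_CUBIC)
cv2.imwrite('pics/crop1.png',np.hstack([c(s,310,215,135,135),c(t,190,200,135,135)]))
best=lambda n,p:tip_of(n,p)[0]['point']
for n in('mould','stand','lever_tip','comal_top'):
    rs=[ray(p,best(n,p)) for p in(s,t)];print(n,tri(rs).round(4))
print('px/mm top at z.13:',np.linalg.norm(proj(t,[.6,.16,.13])-proj(t,[.6,.17,.13]))/10, np.linalg.norm(proj(t,[.49,.03,.02])-proj(t,[.49,.04,.02]))/10)
E
```

```text
mould [0.666  0.0662 0.2019]
stand [ 0.6036  0.1546 -0.0081]
lever_tip [0.4736 0.236  0.1235]
comal_top [ 0.6048 -0.174   0.0091]
px/mm top at z.13: 0.4411475110409023 0.4059183946076117
```

View pics/crop1.png

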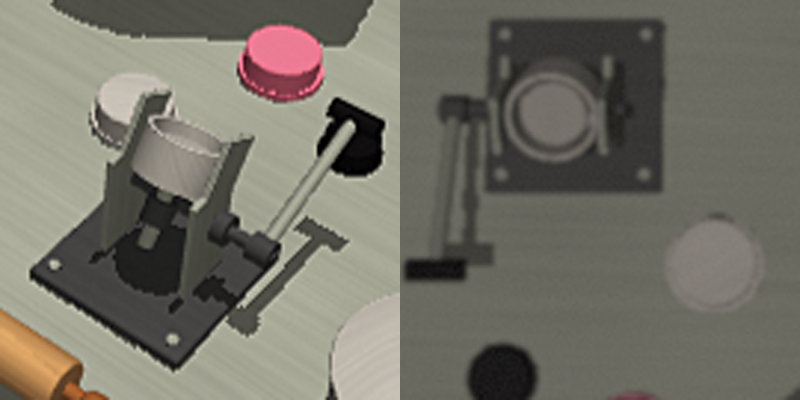

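The pale plug on the table at top (296,288) has a flange of about 81 mm, so it's the larger one. The plug in the ring, at top (241,237), measures about 52 mm, so that's the one meant. The lever handle is at top crop (435,269).

```bash
python3 - <<'E'
from h import *
t=read_camera('top')
k=400/135
full=lambda c:[190+(c[0]-400)/k,200+c[1]/k]
P=np.array([atz(t,full(c),.008) for c in[(505,33),(645,34),(643,174),(501,174)]])
print(P[:,:2].round(4),'c',P.mean(0).round(4))
v=P[0]+P[1]-P[2]-P[3];yaw=np.arctan2(v[1],v[0]);w=P[0]+P[3]-P[1]-P[2];print('yaw',np.degrees(yaw),np.degrees(np.arctan2(-w[0],w[1])))
print('rim',atz(t,full((553,117)),.135),'handle',atz(t,full((436,268)),.123), 'comal',atz(t,[381,245],.01))
st=get_state()
print(st['clock'],rel(st,[.467,.234,.20],R.from_euler('z',0).as_matrix()@np.array([[0,1,0],[1,0,0],[0,0,-1]])))
E
```

```text
[[0.681  0.2188]
 [0.6835 0.0987]
 [0.5624 0.0956]
 [0.5592 0.2156]] c [0.6215 0.1572 0.008 ]
yaw 1.4699833205226536 1.3585155679867802
rim [0.5892436 0.1538633 0.135    ] handle [0.4729538  0.23863174 0.123     ] comal [ 0.60439782 -0.17755812  0.01      ]
1.55 (array([ 520.3, -621.9,   42.3]), array([  0. ,   0. , -68.5]))
```

Request:
{"fn": "jog_arm", "kwargs": {
  "moves": [
    {"slide": [29, -35, 0], "angular": [0, 0, -4], "fingers": 1},
    {"slide": [58, -69, 0], "angular": [0, 0, -8], "fingers": 1},
    {"slide": [87, -104, 0], "angular": [0, 0, -12], "fingers": 1},
    {"slide": [116, -138, 0], "angular": [0, 0, -16], "fingers": 1},
    {"slide": [144, -173, 0], "angular": [0, 0, -20], "fingers": 1},
    {"slide": [173, -207, 0], "angular": [0, 0, -24], "fingers": 1},
    {"slide": [202, -242, 0], "angular": [0, 0, -28], "fingers": 1},
    {"slide": [231, -276, 0], "angular": [0, 0, -32], "fingers": 1},
    {"slide": [260, -311, 0], "angular": [0, 0, -36], "fingers": 1},
    {"slide": [289, -346, 0], "angular": [0, 0, -40], "fingers": 1}
  ]
}}

```text
clock: 2.38
tcp_pos: [0.3422, -0.138, 0.2426]
orientation: [0.001, 0.859, 0.512, 0.0]
wrist_force: [1.3, 0.3, -0.8]
finger_gap: 0.0003
grip_force: 0.0
```

```bash
python3 - <<'E'
from h import *
st=get_state()
Z=R.from_euler('z',1.4,degrees=True).as_matrix()
print(st['clock'],st['tcp_pos'],st['joint_pos'],st['finger_gap'],rel(st,[.472,.237,.19],Z@np.array([[0,1,0],[1,0,0],[0,0,-1]])))
E
```

```text
2.3833 [ 0.34217115 -0.13797701  0.24261865] [-6.01898040e-01 -8.95380889e-02 -4.12658548e-01  1.24636432e+00
  3.72497013e-05  1.46413241e+00] 0.00028427132318044015 (array([391.6, -64. ,  52.5]), array([  0.1,   0. , -29.8]))
```

Request:
{"fn": "jog_arm", "kwargs": {
  "moves": [
    {"slide": [39, -6, 4], "angular": [0, 0, -3], "fingers": 1},
    {"slide": [78, -13, 8], "angular": [0, 0, -6], "fingers": 1},
    {"slide": [117, -19, 12], "angular": [0, 0, -9], "fingers": 1},
    {"slide": [157, -26, 16], "angular": [0, 0, -12], "fingers": 1},
    {"slide": [196, -32, 20], "angular": [0, 0, -15], "fingers": 1},
    {"slide": [235, -38, 25], "angular": [0, 0, -18], "fingers": 1},
    {"slide": [274, -45, 30], "angular": [0, 0, -21], "fingers": 1},
    {"slide": [313, -51, 35], "angular": [0, 0, -24], "fingers": 1},
    {"slide": [352, -58, 40], "angular": [0, 0, -27], "fingers": 1},
    {"slide": [391, -64, 42], "angular": [0, 0, -29.8], "fingers": 1}
  ]
}}

```text
clock: 3.22
tcp_pos: [0.4724, 0.2365, 0.1997]
orientation: [-0.0, 0.698, 0.716, -0.0]
wrist_force: [1.6, -0.5, 0.4]
finger_gap: -0.0002
grip_force: 0.0
```

```bash
python3 - <<'E'
from h import *
st=get_state();p=read_camera('wrist');save(p,'wrist1.png')
print(st['tcp_pos'],np.round(p['tool_from_camera'],3).tolist())
for n in('lever_tip','mould','base_c'):
    for d in tip_of(n,p)[:2]: print(n,np.round(d['point'],1),round(d['p'],2),atz(p,d['point'],{'lever_tip':.123,'mould':.135,'base_c':.12}[n],st).round(4))
print(rel(st,[.472,.237,.135]))
E
```

```text
[0.47238394 0.23646544 0.19966746] [[-0.001, -0.957, -0.289, 0.074], [1.0, -0.001, -0.001, 0.0], [0.001, -0.289, 0.957, -0.131], [0.0, 0.0, 0.0, 1.0]]
lever_tip [319.7 250.6] 0.68 [0.4727 0.2378 0.123 ]
base_c [237.5 240.4] 0.96 [0.4186 0.2425 0.12  ]
base_c [488.5 353.3] 0.94 [0.5978 0.1606 0.12  ]
(array([ 0.6, -0.3, 64.7]), None)
```

View pics/wrist1.png

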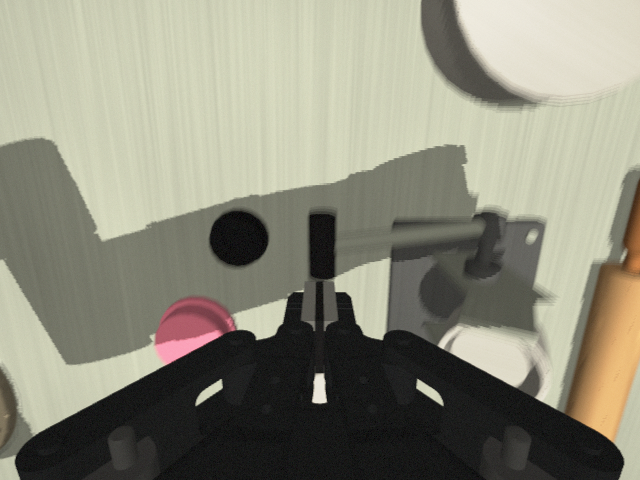

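The handle sits at wrist pixel (321,243), right at the closed fingertips at (320,285). The points agree within 2 mm, so I'm pressing down.

Request:
{"fn": "jog_arm", "kwargs": {
  "moves": [
    {"slide": [0, 0, 25], "fingers": 1},
    {"slide": [0, 0, 50], "fingers": 1},
    {"slide": [0, -2, 60], "fingers": 1},
    {"slide": [0, -3, 70], "fingers": 1},
    {"slide": [0, -5, 80], "fingers": 1},
    {"slide": [0, -6, 90], "fingers": 1},
    {"slide": [0, -6, 100], "fingers": 1},
    {"slide": [0, -6, 110], "fingers": 1},
    {"slide": [0, -5, 120], "fingers": 1},
    {"slide": [0, -4, 130], "fingers": 1}
  ]
}}

```text
schema error: expected keys fingers, slide, angular
```

Request:
{"fn": "jog_arm", "kwargs": {
  "moves": [
    {"slide": [0, 1, 6], "fingers": 1},
    {"slide": [0, 2, 12], "fingers": 1},
    {"slide": [0, 3, 17], "fingers": 1},
    {"slide": [0, 3, 20], "fingers": 1},
    {"slide": [0, 3, 22], "fingers": 1},
    {"slide": [0, 3, 22], "fingers": 1}
  ]
}}

```text
schema error: expected keys fingers, slide, angular
```

Request:
{"fn": "jog_arm", "kwargs": {
  "moves": [
    {"slide": [0, 0, 25], "angular": [0, 0, 0], "fingers": 1},
    {"slide": [0, 0, 50], "angular": [0, 0, 0], "fingers": 1},
    {"slide": [0, -2, 60], "angular": [0, 0, 0], "fingers": 1},
    {"slide": [0, -3, 70], "angular": [0, 0, 0], "fingers": 1},
    {"slide": [0, -5, 80], "angular": [0, 0, 0], "fingers": 1},
    {"slide": [0, -6, 90], "angular": [0, 0, 0], "fingers": 1},
    {"slide": [0, -6, 100], "angular": [0, 0, 0], "fingers": 1},
    {"slide": [0, -6, 110], "angular": [0, 0, 0], "fingers": 1},
    {"slide": [0, -5, 120], "angular": [0, 0, 0], "fingers": 1},
    {"slide": [0, -4, 130], "angular": [0, 0, 0], "fingers": 1}
  ]
}}

```text
clock: 4.25
tcp_pos: [0.4688, 0.2341, 0.0696]
orientation: [0.0, 0.699, 0.715, 0.0]
wrist_force: [-2.4, 0.3, 3.5]
finger_gap: -0.0002
grip_force: 1.8
```

Request:
{"fn": "jog_arm", "kwargs": {
  "moves": [
    {"slide": [0, 1, 6], "angular": [0, 0, 0], "fingers": 1},
    {"slide": [0, 2, 12], "angular": [0, 0, 0], "fingers": 1},
    {"slide": [0, 3, 17], "angular": [0, 0, 0], "fingers": 1},
    {"slide": [0, 3, 20], "angular": [0, 0, 0], "fingers": 1},
    {"slide": [0, 3, 22], "angular": [0, 0, 0], "fingers": 1},
    {"slide": [0, 3, 22], "angular": [0, 0, 0], "fingers": 1}
  ]
}}

```text
clock: 4.75
tcp_pos: [0.4724, 0.2344, 0.0482]
orientation: [0.0, 0.699, 0.715, 0.001]
wrist_force: [-0.0, -0.5, 0.1]
finger_gap: -0.0
grip_force: 0.0
```

Request:
{"fn": "jog_arm", "kwargs": {
  "moves": [
    {"slide": [0, 0, 2], "angular": [0, 0, 0], "fingers": 1},
    {"slide": [0, 0, 3], "angular": [0, 0, 0], "fingers": 1},
    {"slide": [0, 0, 4], "angular": [0, 0, 0], "fingers": 1},
    {"slide": [0, 0, 4], "angular": [0, 0, 0], "fingers": 1}
  ]
}}

```text
clock: 5.08
tcp_pos: [0.4728, 0.2345, 0.0466]
orientation: [0.001, 0.699, 0.715, 0.001]
wrist_force: [-2.4, -2.7, 16.5]
finger_gap: 0.0002
grip_force: 8.2
```

```bash
python3 - <<'E'
from h import *
st=get_state();print(st['wrist_force'])
s=read_camera('scene');t=read_camera('top')
c=lambda p,x,y,w,h:cv2.resize(p['color'][y:y+h,x:x+w,::-1],(400,400),interpolation=cv2.INTER_CUBIC)
cv2.imwrite('pics/crop2.png',np.hstack([c(s,310,215,135,135),c(t,190,200,135,135)]))
for n in('lever_tip','base_c'):
  for p in(s,t):
    print(n,[(np.round(d['point'],1).tolist(),round(d['p'],2)) for d in tip_of(n,p)[:4]])
E
```

```text
[-2.44653954 -2.74478297 16.46127079]
lever_tip [([419.5, 281.2], 0.8)]
lever_tip []
base_c [([404.0, 234.8], 0.91), ([403.0, 237.1], 0.85), ([358.0, 255.3], 0.8), ([356.1, 250.2], 0.79)]
base_c [([223.5, 327.1], 0.97), ([295.4, 287.6], 0.78), ([224.9, 327.4], 0.74), ([296.0, 289.4], 0.66)]
```

View pics/crop2.png

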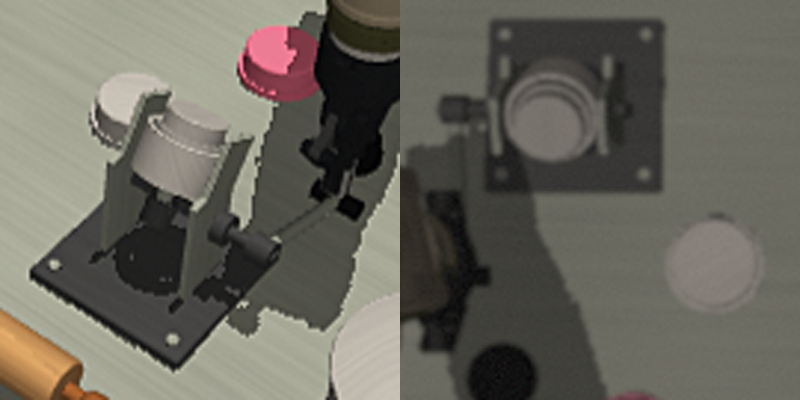

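The base now stands up through the ring: its block is at scene crop (190,125) and its top face at top crop (547,127). The lever is at its stop with 16 N, so next I lift and open.

Request:
{"fn": "jog_arm", "kwargs": {
  "moves": [
    {"slide": [0, 0, -30], "angular": [0, 0, 0], "fingers": 1},
    {"slide": [0, 0, -70], "angular": [0, 0, 0], "fingers": 0.5},
    {"slide": [0, 0, -110], "angular": [0, 0, 0], "fingers": 0},
    {"slide": [0, 0, -150], "angular": [0, 0, 0], "fingers": 0},
    {"slide": [0, 0, -190], "angular": [0, 0, 0], "fingers": 0},
    {"slide": [0, 0, -210], "angular": [0, 0, 0], "fingers": 0}
  ]
}}

```text
clock: 5.88
tcp_pos: [0.4726, 0.2349, 0.2593]
orientation: [0.001, 0.699, 0.715, 0.003]
wrist_force: [1.0, -0.8, 0.1]
finger_gap: 0.0604
grip_force: 0.0
```

```bash
cat >> h.py <<'E'
def mould(yaw=1.4): # columns = mould axes
    return (R.from_euler('z',yaw,degrees=True)*R.from_euler('y',-30,degrees=True)).as_matrix()
def tool(yaw=1.4):
    M=mould(yaw);return np.column_stack([M[:,1],M[:,0],-M[:,2]])
E
python3 - <<'E'
from h import *
st=get_state();t=read_camera('top')
k=400/135
print(mould().round(3))
p=[190+(547-400)/k,200+127/k]
b=atz(t,p,.1506);print('rim from block top',b-.018*mould()[:,2])
p=[190+(550-400)/k,200+117/k]
print('rim',atz(t,p,.135))
m=np.array([.590,.155,.135]);print(st['tcp_pos'],rel(st,m+.11*mould()[:,2],tool()))
E
```

```text
[[ 0.866 -0.024 -0.5  ]
 [ 0.021  1.    -0.012]
 [ 0.5    0.     0.866]]
rim from block top [0.58808549 0.15571812 0.13501154]
rim [0.5891814 0.1561428 0.135    ]
[0.4725553  0.23494411 0.25934519] (array([-82.7,  60.4,  29.2]), array([-29.7,  -0.1,  -0.1]))
```

Now to the pre-grasp pose: 110 mm out along the mould's axis, tilted 30°.

Request:
{"fn": "jog_arm", "kwargs": {
  "moves": [
    {"slide": [-17, 12, 5], "angular": [-5, 0, 0], "fingers": 0},
    {"slide": [-33, 24, 10], "angular": [-10, 0, 0], "fingers": 0},
    {"slide": [-50, 36, 16], "angular": [-15, 0, 0], "fingers": 0},
    {"slide": [-66, 48, 22], "angular": [-20, 0, 0], "fingers": 0},
    {"slide": [-83, 60, 29], "angular": [-25, 0, 0], "fingers": 0},
    {"slide": [-83, 60, 29], "angular": [-29.7, 0, 0], "fingers": 0},
    {"slide": [-83, 60, 29], "angular": [-29.7, 0, 0], "fingers": 0}
  ]
}}

```text
clock: 6.52
tcp_pos: [0.5272, 0.1514, 0.2194]
orientation: [0.177, 0.677, 0.692, 0.18]
wrist_force: [-1.8, -0.2, -1.6]
finger_gap: 0.0852
grip_force: 0.0
```

```bash
python3 - <<'E'
from h import *
st=get_state();p=read_camera('wrist');save(p,'wrist2.png')
M=mould();m=np.array([.5888,.1557,.135])
print(st['tcp_pos'],st['joint_pos'].round(2),st['finger_gap'],rel(st,m,tool()))
for n in('base_c','mould'):
    for d in tip_of(n,p)[:4]:
        o,r=ray(p,d['point'],st);h=.007 if n=='base_c' else 0
        q=o+r*((m+h*M[:,2]-o)@M[:,2])/(r@M[:,2]);print(n,np.round(d['point'],1),round(d['p'],2),q.round(4),'mould xy mm',((q-m)@M*1000).round(1))
im=p['color'].copy()
for r,h in((.026,.018),(.036,0),(.031,0)):
    pts=[proj(p,m+M@np.array([r*np.cos(a),r*np.sin(a),h]),st) for a in np.linspace(0,6.28,60)]
    cv2.polylines(im,[np.int32(np.round(pts))],True,(255,0,0) if h else (0,0,255),1)
cv2.imwrite('pics/wrist2.png',im[:,:,::-1])
E
```

```text
[0.52722855 0.15136174 0.21944827] [ 0.17 -0.09 -0.61  0.54 -0.07  1.7 ] 0.08522521116410169 (array([  3.1,  12.4, 103.8]), array([-0.7,  0.1, -0.1]))
base_c [337.5 239.4] 0.94 [0.5856 0.1551 0.1412] mould xy mm [ 0.3 -0.5  7. ]
base_c [ 13.4 153.8] 0.9 [0.3968 0.21   0.033 ] mould xy mm [-216.1   58.9    7. ]
base_c [180.5 328.6] 0.68 [0.4827 0.0799 0.0808] mould xy mm [-120.5  -73.2    7. ]
base_c [ 10.1 159.2] 0.66 [0.3941 0.2064 0.0314] mould xy mm [-219.3   55.4    7. ]
```

View pics/wrist2.png

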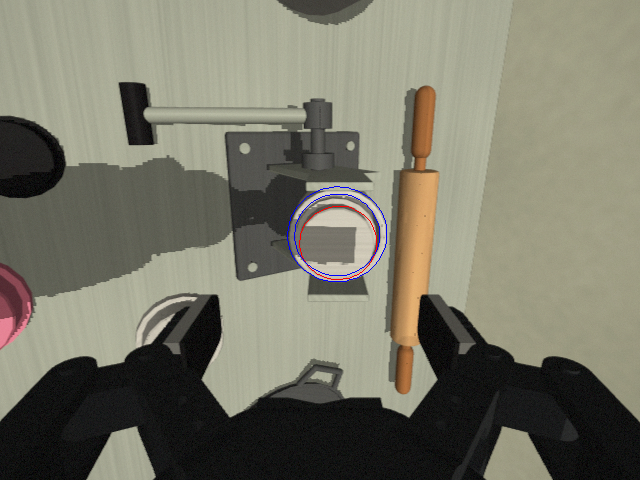

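The projected rim (blue) and block (red) circles match the picture around (338,240), and the fingers straddle the ring's high and low sides. I'm going most of the way down with a correction.

Request:
{"fn": "jog_arm", "kwargs": {
  "moves": [
    {"slide": [3, 12, 15], "angular": [-0.7, 0, 0], "fingers": 0},
    {"slide": [3, 12, 30], "angular": [-0.7, 0, 0], "fingers": 0},
    {"slide": [3, 12, 45], "angular": [-0.7, 0, 0], "fingers": 0},
    {"slide": [3, 12, 58], "angular": [-0.7, 0, 0], "fingers": 0},
    {"slide": [3, 12, 58], "angular": [-0.7, 0, 0], "fingers": 0},
    {"slide": [3, 12, 58], "angular": [-0.7, 0, 0], "fingers": 0}
  ]
}}

```text
clock: 7.17
tcp_pos: [0.5738, 0.1571, 0.1812]
orientation: [0.183, 0.675, 0.69, 0.187]
wrist_force: [-0.8, -0.0, 1.5]
finger_gap: 0.0856
grip_force: 0.0
```

```bash
python3 - <<'E'
from h import *
st=get_state();M=mould();m=np.array([.5888,.1557,.135])
print(st['tcp_pos'],rel(st,m+.010*M[:,2],tool()))
p=read_camera('wrist')
for d in tip_of('base_c',p)[:2]:
    o,r=ray(p,d['point'],st);q=o+r*((m+.007*M[:,2]-o)@M[:,2])/(r@M[:,2]);print(np.round(d['point'],1),round(d['p'],2),((q-m)@M*1000).round(1))
st=get_state();print(st['tcp_pos'],rel(st,m+.010*M[:,2],tool()))
E
```

```text
[0.57383267 0.15706409 0.18117933] (array([ -1.7, -10.4,  37.4]), array([ 0.3,  0. , -0.1]))
[300.4 279. ] 0.76 [-0.3 -1.1  7. ]
[298.8 271.2] 0.7 [-1.1  3.6  7. ]
[0.57364473 0.157014   0.1821556 ] (array([ -1.7, -10.8,  38.3]), array([ 0.5,  0. , -0.1]))
```

Request:
{"fn": "jog_arm", "kwargs": {
  "moves": [
    {"slide": [-1, -5, 4], "angular": [0, 0, 0], "fingers": 0},
    {"slide": [-2, -10.5, 8], "angular": [0, 0, 0], "fingers": 0},
    {"slide": [-2, -10.5, 8], "angular": [0, 0, 0], "fingers": 0},
    {"slide": [-2, -10.5, 8], "angular": [0, 0, 0], "fingers": 0},
    {"slide": [-2, -10.5, 8], "angular": [0, 0, 0], "fingers": 0}
  ]
}}

```text
clock: 7.68
tcp_pos: [0.5673, 0.1544, 0.1687]
orientation: [0.183, 0.675, 0.69, 0.187]
wrist_force: [-0.5, 0.6, -0.7]
finger_gap: 0.0853
grip_force: 0.0
```

```bash
python3 - <<'E'
from h import *
st=get_state();M=mould();m=np.array([.5888,.1557,.135])
print(st['tcp_pos'],rel(st,m+.010*M[:,2],tool()))
E
```

```text
[0.56733893 0.15435634 0.16872105] (array([ 0.9,  1.5, 30. ]), array([ 0.4,  0.1, -0.1]))
```

Request:
{"fn": "jog_arm", "kwargs": {
  "moves": [
    {"slide": [1, 1, 10], "angular": [0.4, 0, 0], "fingers": 0},
    {"slide": [1, 1, 20], "angular": [0.4, 0, 0], "fingers": 0},
    {"slide": [1, 1, 30], "angular": [0.4, 0, 0], "fingers": 0.1},
    {"slide": [1, 1, 30], "angular": [0.4, 0, 0], "fingers": 0.2},
    {"slide": [1, 1, 30], "angular": [0.4, 0, 0], "fingers": 0.3}
  ],
  "squeeze": 30
}}

```text
clock: 8.1
tcp_pos: [0.583, 0.1555, 0.1415]
orientation: [0.18, 0.676, 0.691, 0.184]
wrist_force: [-0.1, -0.1, 0.5]
finger_gap: 0.0603
grip_force: 0.0
```

Request:
{"fn": "jog_arm", "kwargs": {
  "moves": [
    {"slide": [0, 0, 0], "angular": [0, 0, 0], "fingers": 0.4},
    {"slide": [0, 0, 0], "angular": [0, 0, 0], "fingers": 0.5},
    {"slide": [0, 0, 0], "angular": [0, 0, 0], "fingers": 0.6},
    {"slide": [0, 0, 0], "angular": [0, 0, 0], "fingers": 0.7},
    {"slide": [0, 0, 0], "angular": [0, 0, 0], "fingers": 0.7}
  ]
}}

```text
clock: 8.52
tcp_pos: [0.5834, 0.1558, 0.1434]
orientation: [0.181, 0.675, 0.691, 0.185]
wrist_force: [-0.3, -0.6, -0.9]
finger_gap: 0.0501
grip_force: 31.2
```

```bash
python3 - <<'E'
from h import *
st=get_state();M=mould();m=np.array([.5888,.1557,.135])
print(st['tcp_pos'],rel(st,m+.010*M[:,2],tool()),st['finger_gap'],st['grip_force'],st['wrist_force'])
E
```

```text
[0.58339956 0.15577941 0.14335748] (array([-0.2,  0.5, -0.1]), array([ 0. ,  0.1, -0.1])) 0.05006742071390659 31.234221848701992 [-0.28926012 -0.57709809 -0.86762239]
```

It's held with 31 N at a 50 mm gap, so I draw it out along the axis.

Request:
{"fn": "jog_arm", "kwargs": {
  "moves": [
    {"slide": [0, 0, -4], "angular": [0, 0, 0], "fingers": 0.7},
    {"slide": [0, 0, -10], "angular": [0, 0, 0], "fingers": 0.7},
    {"slide": [0, 0, -18], "angular": [0, 0, 0], "fingers": 0.7},
    {"slide": [0, 0, -28], "angular": [0, 0, 0], "fingers": 0.7},
    {"slide": [0, 0, -40], "angular": [0, 0, 0], "fingers": 0.7},
    {"slide": [0, 0, -52], "angular": [0, 0, 0], "fingers": 0.7},
    {"slide": [0, 0, -64], "angular": [0, 0, 0], "fingers": 0.7},
    {"slide": [0, 0, -76], "angular": [0, 0, 0], "fingers": 0.7},
    {"slide": [0, 0, -80], "angular": [0, 0, 0], "fingers": 0.7},
    {"slide": [0, 0, -80], "angular": [0, 0, 0], "fingers": 0.7}
  ],
  "squeeze": 40
}}

```text
clock: 9.35
tcp_pos: [0.5439, 0.1551, 0.2148]
orientation: [0.182, 0.675, 0.69, 0.186]
wrist_force: [0.8, 0.7, -1.3]
finger_gap: 0.0496
grip_force: 44.2
```

```bash
python3 - <<'E'
from h import *
st=get_state();p=read_camera('wrist');s=read_camera('scene')
a=cv2.resize(p['color'],(400,300));b=cv2.resize(s['color'][190:310,300:460],(400,300))
cv2.imwrite('pics/held.png',np.hstack([a,b])[:,:,::-1])
c=[]
t=read_camera('top')
for q in(s,t): d=tip_of('comal_top',q)[0];print(np.round(d['point'],1),d['p'],atz(q,d['point'],.006).round(4));c.append(ray(q,d['point']))
print(tri(c).round(4))
# blob centre of the comal disc in top view
g=t['color'].astype(int);msk=(g.max(2)<75).astype('uint8');msk[:,:320]=0;msk[:,440:]=0;msk[:190]=0;msk[300:]=0
msk=cv2.morphologyEx(msk,cv2.MORPH_OPEN,np.ones((15,15)));k=max(cv2.findContours(msk,0,2)[0],key=cv2.contourArea);e=cv2.fitEllipse(k);print(e,atz(t,e[0],.009).round(4))
Z=np.array([[0,1,0],[1,0,0],[0,0,-1]])@np.eye(3)
print(st['clock'],st['tcp_pos'],st['grip_force'],st['finger_gap'],rel(st,[.605,-.175,.16],Z))
E
```

```text
[272.6 241.2] 0.88 [ 0.605  -0.1735  0.006 ]
[378.7 245.7] 0.64 [ 0.6031 -0.1723  0.006 ]
[ 0.6039 -0.1733  0.0051]
((379.9605407714844, 245.49656677246094), (75.5972671508789, 77.94438171386719), 120.02883911132812) [ 0.6032 -0.1751  0.009 ]
9.35 [0.5438571  0.15510629 0.214838  ] 44.15486106201766 0.04959073251063627 (array([-331.4,   18.9,   74.3]), array([30.2, -0.4,  1.3]))
```

View pics/held.png

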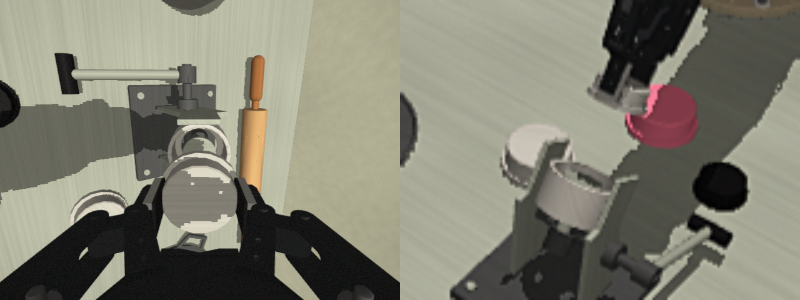

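It's held squarely: the plug is at (200,198) in the wrist view, clear of the ring. Now I carry it level towards the comal while turning upright.

Request:
{"fn": "jog_arm", "kwargs": {
  "moves": [
    {"slide": [-20, 0, 0], "angular": [2, 0, 0], "fingers": 0.7},
    {"slide": [-50, 0, 0], "angular": [5, 0, 0], "fingers": 0.7},
    {"slide": [-85, 0, 0], "angular": [9, 0, 0], "fingers": 0.7},
    {"slide": [-120, 2, 5], "angular": [13, 0, 0], "fingers": 0.7},
    {"slide": [-155, 5, 15], "angular": [17, 0, 0], "fingers": 0.7},
    {"slide": [-190, 8, 25], "angular": [21, 0, 0], "fingers": 0.7},
    {"slide": [-225, 11, 35], "angular": [24, 0, 0.5], "fingers": 0.7},
    {"slide": [-260, 14, 45], "angular": [27, 0, 1], "fingers": 0.7},
    {"slide": [-295, 17, 55], "angular": [29, 0, 1.3], "fingers": 0.7},
    {"slide": [-325, 19, 65], "angular": [30.2, -0.4, 1.3], "fingers": 0.7}
  ]
}}

```text
clock: 10.43
tcp_pos: [0.6007, -0.1721, 0.1639]
orientation: [-0.002, 0.708, 0.706, -0.002]
wrist_force: [0.5, -0.1, -0.1]
finger_gap: 0.0499
grip_force: 44.3
```

Request:
{"fn": "jog_arm", "kwargs": {
  "moves": [
    {"slide": [0, 0, 0], "angular": [0, 0, 0], "fingers": 0.7},
    {"slide": [0, 0, 0], "angular": [0, 0, 0], "fingers": 0.7},
    {"slide": [0, 0, 0], "angular": [0, 0, 0], "fingers": 0.7},
    {"slide": [0, 0, 0], "angular": [0, 0, 0], "fingers": 0.7}
  ]
}}

```text
clock: 10.77
tcp_pos: [0.5994, -0.1679, 0.1657]
orientation: [-0.001, 0.707, 0.707, -0.002]
wrist_force: [1.2, 0.1, -1.1]
finger_gap: 0.05
grip_force: 44.3
```

```bash
python3 - <<'E'
from h import *
st=get_state()
Z=np.array([[0,1,0],[1,0,0],[0,0,-1]])
print(st['clock'],st['tcp_pos'],st['grip_force'],st['finger_gap'],rel(st,[.604,-.174,.021],Z))
s=read_camera('scene')
cv2.imwrite('pics/above.png',cv2.resize(s['color'][150:270,200:360,::-1],(640,480)))
E
```

```text
10.7667 [ 0.59937719 -0.16792113  0.16566762] 44.29494967094797 0.05002092143938527 (array([ -6. ,   5.2, 144.7]), array([-0.2,  0. , -0. ]))
```

View pics/above.png

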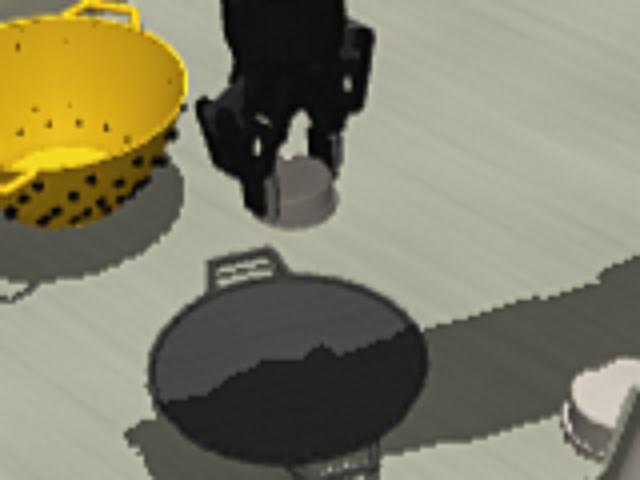

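The plug hangs level at (305,190), above the comal. I'm descending to just over contact height.

Request:
{"fn": "jog_arm", "kwargs": {
  "moves": [
    {"slide": [-2, 2, 20], "angular": [0, 0, 0], "fingers": 0.7},
    {"slide": [-4, 4, 45], "angular": [0, 0, 0], "fingers": 0.7},
    {"slide": [-6, 5, 70], "angular": [0, 0, 0], "fingers": 0.7},
    {"slide": [-6, 5, 92], "angular": [0, 0, 0], "fingers": 0.7},
    {"slide": [-6, 5, 110], "angular": [0, 0, 0], "fingers": 0.7},
    {"slide": [-6, 5, 122], "angular": [0, 0, 0], "fingers": 0.7},
    {"slide": [-6, 5, 130], "angular": [0, 0, 0], "fingers": 0.7},
    {"slide": [-6, 5, 134], "angular": [0, 0, 0], "fingers": 0.7},
    {"slide": [-6, 5, 134], "angular": [0, 0, 0], "fingers": 0.7},
    {"slide": [-6, 5, 134], "angular": [0, 0, 0], "fingers": 0.7}
  ]
}}

```text
clock: 11.65
tcp_pos: [0.6048, -0.1749, 0.0328]
orientation: [-0.0, 0.707, 0.707, -0.001]
wrist_force: [0.6, 0.1, -0.8]
finger_gap: 0.0497
grip_force: 44.4
```

Request:
{"fn": "jog_arm", "kwargs": {
  "moves": [
    {"slide": [0, 0, 2], "angular": [0, 0, 0], "fingers": 0.7},
    {"slide": [0, 0, 4], "angular": [0, 0, 0], "fingers": 0.7},
    {"slide": [0, 0, 6], "angular": [0, 0, 0], "fingers": 0.7},
    {"slide": [0, 0, 6], "angular": [0, 0, 0], "fingers": 0.7},
    {"slide": [0, 0, 6], "angular": [0, 0, 0], "fingers": 0.7}
  ]
}}

```text
clock: 12.07
tcp_pos: [0.6041, -0.1752, 0.0257]
orientation: [-0.001, 0.708, 0.707, -0.002]
wrist_force: [-0.2, 0.4, -0.8]
finger_gap: 0.0497
grip_force: 44.4
```

Request:
{"fn": "jog_arm", "kwargs": {
  "moves": [
    {"slide": [0, 0, 1], "angular": [0, 0, 0], "fingers": 0.7},
    {"slide": [0, 0, 2], "angular": [0, 0, 0], "fingers": 0.7},
    {"slide": [0, 0, 3], "angular": [0, 0, 0], "fingers": 0.7},
    {"slide": [0, 0, 3], "angular": [0, 0, 0], "fingers": 0.7},
    {"slide": [0, 0, 3], "angular": [0, 0, 0], "fingers": 0.7}
  ]
}}

```text
clock: 12.48
tcp_pos: [0.6041, -0.1751, 0.0226]
orientation: [-0.001, 0.708, 0.707, -0.002]
wrist_force: [0.4, -0.3, -0.5]
finger_gap: 0.0496
grip_force: 44.4
```

Request:
{"fn": "jog_arm", "kwargs": {
  "moves": [
    {"slide": [0, 0, 1], "angular": [0, 0, 0], "fingers": 0.7},
    {"slide": [0, 0, 2], "angular": [0, 0, 0], "fingers": 0.7},
    {"slide": [0, 0, 2], "angular": [0, 0, 0], "fingers": 0.7},
    {"slide": [0, 0, 2], "angular": [0, 0, 0], "fingers": 0.7}
  ]
}}

```text
clock: 12.82
tcp_pos: [0.6041, -0.1751, 0.0206]
orientation: [-0.001, 0.708, 0.707, -0.002]
wrist_force: [-0.1, 0.2, -1.4]
finger_gap: 0.0498
grip_force: 44.4
```

Request:
{"fn": "jog_arm", "kwargs": {
  "moves": [
    {"slide": [0, 0, 1], "angular": [0, 0, 0], "fingers": 0.7},
    {"slide": [0, 0, 1.5], "angular": [0, 0, 0], "fingers": 0.7},
    {"slide": [0, 0, 1.5], "angular": [0, 0, 0], "fingers": 0.7},
    {"slide": [0, 0, 1.5], "angular": [0, 0, 0], "fingers": 0.7}
  ]
}}

```text
clock: 13.15
tcp_pos: [0.6043, -0.1752, 0.0203]
orientation: [-0.001, 0.708, 0.707, -0.001]
wrist_force: [-2.5, 0.2, 4.5]
finger_gap: 0.0495
grip_force: 45.4
```

It touches down at TCP z of 20 mm, as expected, with 4.5 N. I release and rise.

Request:
{"fn": "jog_arm", "kwargs": {
  "moves": [
    {"slide": [0, 0, 0], "angular": [0, 0, 0], "fingers": 0.4},
    {"slide": [0, 0, 0], "angular": [0, 0, 0], "fingers": 0.3},
    {"slide": [0, 0, 0], "angular": [0, 0, 0], "fingers": 0.2},
    {"slide": [0, 0, 0], "angular": [0, 0, 0], "fingers": 0.1},
    {"slide": [0, 0, 0], "angular": [0, 0, 0], "fingers": 0},
    {"slide": [0, 0, 0], "angular": [0, 0, 0], "fingers": 0}
  ]
}}

```text
clock: 13.65
tcp_pos: [0.6042, -0.1751, 0.0191]
orientation: [-0.001, 0.708, 0.707, -0.002]
wrist_force: [-0.1, 0.2, 0.2]
finger_gap: 0.0855
grip_force: 0.0
```

Request:
{"fn": "jog_arm", "kwargs": {
  "moves": [
    {"slide": [0, 0, -10], "angular": [0, 0, 0], "fingers": 0},
    {"slide": [0, 0, -25], "angular": [0, 0, 0], "fingers": 0},
    {"slide": [0, 0, -50], "angular": [0, 0, 0], "fingers": 0},
    {"slide": [0, 0, -80], "angular": [0, 0, 0], "fingers": 0},
    {"slide": [0, 0, -115], "angular": [0, 0, 0], "fingers": 0},
    {"slide": [0, 0, -150], "angular": [0, 0, 0], "fingers": 0},
    {"slide": [0, 0, -150], "angular": [0, 0, 0], "fingers": 0},
    {"slide": [0, 0, -150], "angular": [0, 0, 0], "fingers": 0}
  ]
}}

```text
clock: 14.32
tcp_pos: [0.6066, -0.1757, 0.1731]
orientation: [0.002, 0.708, 0.707, -0.0]
wrist_force: [-0.3, 0.3, 0.4]
finger_gap: 0.0853
grip_force: 0.0
```

```bash
python3 - <<'E'
from h import *
st=get_state();p=read_camera('wrist');s=read_camera('scene')
print(st['clock'],st['finger_gap'],st['wrist_force'])
for d in tip_of('base_c',p)[:2]+tip_of('comal_top',p)[:1]: print(np.round(d['point'],1),round(d['p'],2),atz(p,d['point'],.017,st).round(4),atz(p,d['point'],.006,st).round(4))
cv2.imwrite('pics/final.png',np.hstack([cv2.resize(p['color'],(400,300)),cv2.resize(s['color'][170:290,200:360],(400,300))])[:,:,::-1])
E
```

```text
14.3167 0.08527967776425426 [-0.32390561  0.29308857  0.37832452]
[315.5 220.5] 0.85 [ 0.6037 -0.1747  0.017 ] [ 0.6036 -0.1775  0.006 ]
[315.7 216.9] 0.75 [ 0.6039 -0.1714  0.017 ] [ 0.6038 -0.1741  0.006 ]
```

View pics/final.png

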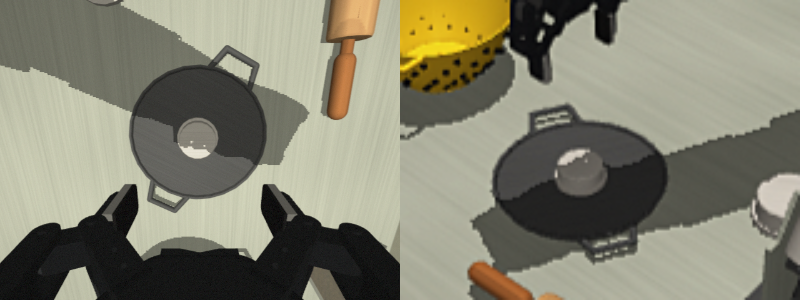

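The base lies flat in the middle of the comal, at (197,138) in the wrist view and (581,172) in the scene view. The gripper is clear, so I'm handing in.

```bash
python3 -c "
from workcell import *
print(hand_in())"
```

```text
the job is handed in; nothing more can be done
None
```

The lever is fully down, and the base was drawn out of the mould and set down flat, face up, in the middle of the comal; the job is handed in, but it returned no verdict.

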